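Unclamp a gel plate carrier and hang it on the stainer's conveyor rail

ROBOT

A 7-joint arm with a two-finger parallel gripper is mounted at the origin on the work surface. World frame = base frame: x ahead of the robot, y to its left, z up, the work surface at z = 0. Lengths are in m, angles in rad, forces in N, time in s.
With the tool pointing down it reaches from about 0.4 to 0.875 m from the base axis. Payload 19.3 kg.
Tool frame: the origin (TCP) lies on the centre line of the jaws, within the pads' length; the fingertips stand 14 mm ahead of it and the grasp point (between the pads) lies 5 mm behind it; y points along the fingers, x is the direction in which the jaws open and shut, and the axes are right-handed (so a half turn about y gives the same grasp; the last joint's range is limited). The gripper opens to 85 mm and grips with 20 to 120 N. Pads are 22 mm wide; open, the fingers measure 114 mm over their backs; the gripper's body (76 mm by 85 mm) begins 54 mm behind the grasp point. The pads swing forward as they close: fully open they stand 13 mm farther back than shut.
Start: joints at [-1.243, 0.521, -0.036, 1.599, 0.021, 1.021, -0.113], TCP at [0.242, 0.576, 0.245] pointing down, gripper open.
Joint ranges: [-2.91, 2.91], [-0.3, 2.13], [-1.5, 1.42], [0.17, 2.43], [-1.26, 4.41], [0.16, 1.93], [-2.52, 2.52]. Speed limits (rad/s): [1.89, 1.89, 2.39, 2.39, 3.01, 3.01, 3.01].

INTERFACE

Orientations are given as [roll, pitch, yaw] about the fixed x, y, z axes, in that order (R = Rz(yaw) Ry(pitch) Rx(roll)).
In Python, from workcell import monitor, grab_frame, workorder gives the robot as it stands.
- The arm moves only by the tool drive_tool, never from a script. Its argument "steps" is one flat list of numbers, 5 for each row, row after row: the finger opening in mm, from 0 to 85.4, then the shift along the world's x, y, z in mm, then the turn about the world's z in degrees. In form: [fingers, tx, ty, tz, twist, fingers, tx, ty, tz, twist, ...]. A call has exactly 5 rows; each row shifts and turns the commanded pose from where the row before left it; what a row does not reach is not made up. A row lasts 1/12 s, in which the tool goes at most 41.7 mm and 7.16 degrees, less where a joint would pass 70% of its speed; a pose out of reach is approached as far as the arm can. A call is refused whole if a number of a shift passes 41.7 or a number of a turn 7.16, either way. A call with a gripper value outside its range is refused whole. The fingers move at their own pace and stop on an object; "grip_force" is the grip in N (left out, the last holds). Time passes only in rows, so rows that do not move let the fingers close, or fill a call up. It gives the time, the measured TCP pose, the force and the opening at its end, in the units of the state.
- monitor.observe(): the state, without advancing time (a new reading comes with each control period).
- grab_frame(name): name is "scene" or "top" or "wrist"; returns a dict with "frame" (480x640x3 uint8, red, green, blue), "vertical_fov" (degrees; the focal length in pixels is half the picture's height over the tangent of half this angle, whatever the lens; pixels are square), "cx", "cy" (the principal point, pixels), "k1" (the pictures are not rectified: a ray, as slopes to the right and down, at radius r is drawn at 1 + k1 r^2 times it, then the intrinsics apply), "xyz" and "orientation" of the camera in the world. Camera axes: x right, y down, z forward; pixel columns grow to the right and rows downward; lengths in m; the calibration is good to about 2 mm. A picture is of the moment at which its call begins. There is no depth.
- workorder.job_done(): hands the job in, once; it reports no verdict.
The state is a dict: "clock": time; "qpos": joint angles; "qd": joint speeds; "joint_efforts": joint torques, N m; "position": TCP position; "tool_rot": TCP orientation; "force": force on the tool from outside, world axes, zero at the start; "moment": the same for the moment, N m; "grip_width": finger opening in m.
Only numpy, scipy, OpenCV 4.12 (cv2) and the standard library are available. Lean on these libraries where they do the work, as an engineer would, in place of code of your own. Each camera call takes 0.05 s, during which the arm holds its last target. There are 200 camera calls.

TASK

Swing the hinged clamp bar of the press all the way up, then slide the gel plate carrier flat along the bed, hooked end first, out from beneath the bar until it is clear of the side guides. Lift it, bring its hook over the anti-jump lip of the conveyor's near rail in the free stretch beside the parked carrier, and lower it (do not drop it) until the hook is fully home behind the lip and the carrier lies level on both rails; then let go. Leave the parked carrier, the bottle, the tip box and the mouse where they are.

Things in the scene. Friction and masses are not known exactly. Their poses are not given: they have to be found in the camera images.
- press: Clamping press fixed to the bench: aluminium bed 130 x 100 mm (x = -60 to +70 mm), top 40 mm above the bench, with a hinged steel clamp bar across it. Origin on the bench under the centre of the carrier as clamped; x points to its rear (away from the robot, give or take its yaw), y to its left, z up.
- press_guides (a point): Midway between the press's two steel side guides (x = +16 to +38 mm of the press), level with their tops, 53 mm above the bench. They overhang the carrier plate's long edges (inner edges of the overhangs 58 mm apart): the carrier cannot be lifted until it has slid at least 60 mm to the press's -x; 75 mm is ample.
- clamp_bar (a joint): Hinge of the clamp bar, rad: about 0 = closed, level across the carrier; grows as its free end swings up; stop at 1.9 (past upright, leaning outwards). Stiff: the bar stays where it is left; 2 to 3 N at the handle moves it. Closed, it stands in front of the carrier's rear rib and blocks sliding.
- bar_handle (a point): Grip point of the clamp bar's handle: a round steel rod, 12 mm in diameter, parallel to the hinge (along the press's x), sticking out 58 mm rearwards from the bar's free end. On the rod's centre line, 20 mm from its tip, 38 mm behind the bar; 53 mm above the bench when closed. The rod may turn between the fingers.
- bar_hinge (a point): Point on the hinge axis of the clamp bar, level with bar_handle along that axis: bar_handle swings about it on an upright circle of 143 mm radius in the press's y-z plane. The axis lies on the press's +y side, along its x; the free end is on the -y side when closed and swings up and over to +y.
- carrier_grip (a point): Gel plate carrier, 200 to 400 g: flat aluminium plate 150 x 70 x 6 mm with an upright grey grip fin in the middle, 50 mm long (x), 12 thick (y), 45 tall. Point: centre of the fin's length and thickness, 28 mm above the plate's top, 34 above its underside, near the centre of mass. x to its rear, z up. Hook at its -x end, low rib near the rear. Starts clamped, parallel to the press.
- hook_tip (a point): Middle of the lower edge of the carrier's hook: a downturned flange 6 mm thick (along x) and 50 mm wide (along y) at the carrier's -x end. The point is 72 mm to -x of carrier_grip and 56 mm below it, 22 mm below the plate's underside.
- rail: Two-rail conveyor fixed to the bench, rails 300 mm long along its y. Origin on the bench under its centre; x away from the robot (give or take its yaw), z up. Near rail: slot and anti-jump lip (see rail_place). Far rail: flat top 85 mm above the bench, x = +45 to +75 mm. A seated carrier lies parallel to these axes with carrier_grip at x = 0 (+-5 mm), 119 mm above the bench.
- rail_place (a point): Centre of the slot's mouth, 85 mm above the bench, x = -72, y = +45 mm of the rail, mid free stretch (carrier centres from y = +5 to +110 mm fit). Slot 16 mm wide, floor 61 mm above the bench. On its +x side the upright lip, 5 mm thick, top at 85 mm; on the robot's side a low wall, top at 71 mm. Seated, the hook is in the slot, hook_tip 63 mm above the bench, the plate on lip and far rail.
- parked_grip (a point): A second, identical carrier already hanging on the conveyor towards its -y end; same point and axes as carrier_grip. Leave it.
- bottle: White reagent bottle, 64 mm in diameter, 130 mm tall, standing on the bench beyond the work. Origin under its centre. Leave it.
- tip_box: Grey pipette tip box with clear lid, 82 x 120 x 59 mm, on the bench beyond the work. Origin under its centre. Leave it.
- mouse: Black computer mouse, 100 x 58 x 32 mm, on the bench beyond the work. Origin under its centre. Leave it.
Not all that is in view belongs to the job. What is meant by the press is not brown, and is the larger of those in its own colour.

How it is judged:
By the outcome, as a careful person would: the job done as asked, in the order asked, and still so for the second after the job is handed in, with the robot touching nothing.
It also fails if it takes over 67 s, if anything falls off the work surface, if the arm or the gripper's body presses on something with over 40 N, if the wrist force passes 120 N, or if a joint passes its speed limit or range.

## Working session

There is one attempt and no reset: what is moved stays moved. The work goes in short steps, Python scripts to look and compute and a tool call to move; the robot and the scene stay as the last step left them, time stands still between calls to the robot, and variables do not carry over. Pictures are saved under pics/ and viewed, about 8 in all and at most 12, crops included, and the job is handed in when it is done.

Besides the shell and the picture viewer there is one more tool, called after "Emit:" as name(argument=value, ...) on one line, values as JSON. drive_tool: Moves the arm, as the interface text tells. Its arguments: {"type":"object","properties":{"steps":{"type":"array"},"grip_force":{"type":"number"}},"required":["steps"]}

```bash
mkdir -p pics; ls; cat > h.py <<'E'
import numpy as np, cv2, json
from workcell import monitor, grab_frame, workorder
from scipy.spatial.transform import Rotation as R
def snap(name, fn):
    f=grab_frame(name); cv2.imwrite(f'pics/{fn}.png', f['frame'][:,:,::-1])
    np.save(f'pics/{fn}.npy', {k:v for k,v in f.items() if k!='frame'}, allow_pickle=True); return f
def cam(fn):
    f=np.load(f'pics/{fn}.npy',allow_pickle=True).item()
    F=240/np.tan(np.radians(f['vertical_fov'])/2)
    o=np.array(f['orientation']); M=o if o.shape==(3,3) else R.from_euler('xyz',o).as_matrix()
    return F,f['cx'],f['cy'],f['k1'],np.array(f['xyz']),M
def ray(fn,u,v):
    F,cx,cy,k,p,M=cam(fn); d=np.array([(u-cx)/F,(v-cy)/F]); s=d.copy()
    for _ in range(20): s=d/(1+k*(s@s))
    return p, M@np.array([s[0],s[1],1])
def at(fn,u,v,z):
    p,d=ray(fn,u,v); return p+d*(z-p[2])/d[2]
def proj(fn,P):
    F,cx,cy,k,p,M=cam(fn); c=M.T@(np.array(P)-p); s=c[:2]/c[2]; s=s*(1+k*(s@s)); return s*F+[cx,cy]
def tri(obs):
    A=np.zeros((3,3));b=np.zeros(3)
    for o in obs:
        p,d=ray(*o); d=d/np.linalg.norm(d); Q=np.eye(3)-np.outer(d,d); A+=Q;b+=Q@p
    X=np.linalg.solve(A,b); return X,[np.linalg.norm(proj(o[0],X)-o[1:]) for o in obs]
E
python3 - <<'E'
from h import *
np.set_printoptions(precision=4,suppress=True)
print(monitor.observe())
for n in ('scene','top','wrist'):
    f=snap(n,n+'0'); print(n,{k:v for k,v in f.items() if k!='frame'})
E
```

```text
pics
{'clock': 0.0, 'qpos': array([-1.2432,  0.522 , -0.0364,  1.6   ,  0.0212,  1.0211, -0.1128]), 'qd': array([-0.0016,  0.0004,  0.0002, -0.0002, -0.0011, -0.0001,  0.0005]), 'joint_efforts': array([  0.0003, -92.7101,   1.9797, -36.9936,   0.0178,   0.0082,
        -0.0001]), 'position': array([0.242 , 0.5759, 0.2447]), 'tool_rot': array([-1.5709,  0.0012,  1.173 ]), 'force': array([-0.1257, -0.2803,  1.0783]), 'moment': array([-0.005 ,  0.0028,  0.0226]), 'grip_width': 0.08588134503381621}
scene {'vertical_fov': 45.52099780318734, 'cx': 313.090272650743, 'cy': 237.35399861958996, 'k1': 0.03815928416937811, 'xyz': array([ 1.3482, -0.215 ,  0.9911]), 'orientation': array([-2.3665,  0.017 ,  1.3526])}
top {'vertical_fov': 42.96011382951367, 'cx': 338.3318613559795, 'cy': 234.96963403670085, 'k1': -0.18686496924667956, 'xyz': array([ 0.2691, -0.0455,  1.3162]), 'orientation': array([-2.9687,  0.0078, -1.5571])}
wrist {'vertical_fov': 62.7613590377058, 'cx': 326.54584491350226, 'cy': 235.92065186920775, 'k1': 0.014582737926528215, 'xyz': array([0.1771, 0.6039, 0.3729]), 'orientation': array([ 2.8589, -0.0001,  1.1738])}
```

View pics/top0.png

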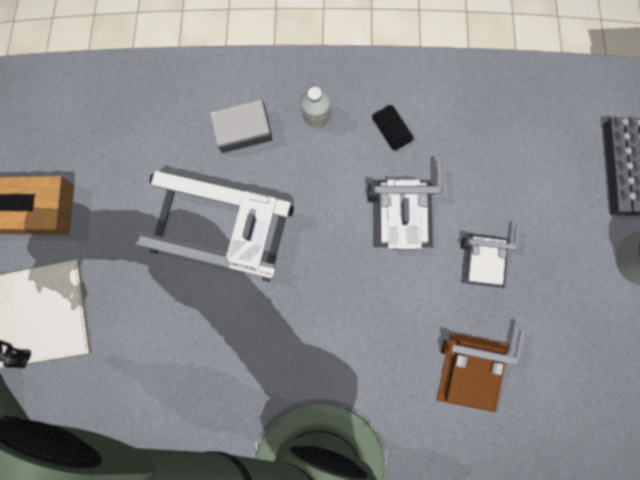

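View pics/scene0.png

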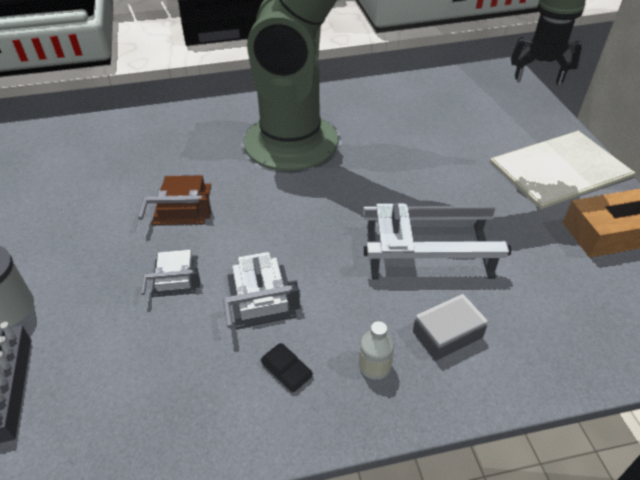

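Top view: press (white, larger) around (405,212), its handle at (436,175), and the conveyor around (220,225) with the parked carrier at its right end (250,225). I'll zoom in on these.

```bash
python3 - <<'E'
from h import *
t=cv2.imread('pics/top0.png')
a=cv2.resize(t[150:255,360:450],None,fx=4.4,fy=4.4,interpolation=cv2.INTER_CUBIC) #396x462
b=cv2.resize(t[160:290,132:300],None,fx=2.38,fy=2.38,interpolation=cv2.INTER_CUBIC)
s=cv2.imread('pics/scene0.png')
c=cv2.resize(s[245:335,215:305],None,fx=3,fy=3,interpolation=cv2.INTER_CUBIC)
m=np.zeros((600,800,3),np.uint8); m[:462,:396]=a; m[:b.shape[0],400:400+b.shape[1]]=b; m[325:595,400:670]=c
cv2.imwrite('pics/m1.png',m)
for n,u,v,z in [('fin top',405,211,.091),('handle tip',435,158,.053),('handle base',440,190,.053),('parked fin',250,225,.164),('rail L far',153,178,.085),('rail R far',290,208,.085),('railnearL',140,241,.085),('near R',272,273,.085)]: print(n,at('top0',u,v,z).round(3))
E
```

```text
fin top [ 0.535 -0.169  0.091]
handle tip [ 0.661 -0.24   0.053]
handle base [ 0.59  -0.249  0.053]
parked fin [0.488 0.137 0.164]
rail L far [0.602 0.364 0.085]
rail R far [0.539 0.068 0.085]
railnearL [0.466 0.382 0.085]
near R [0.404 0.101 0.085]
```

View pics/m1.png

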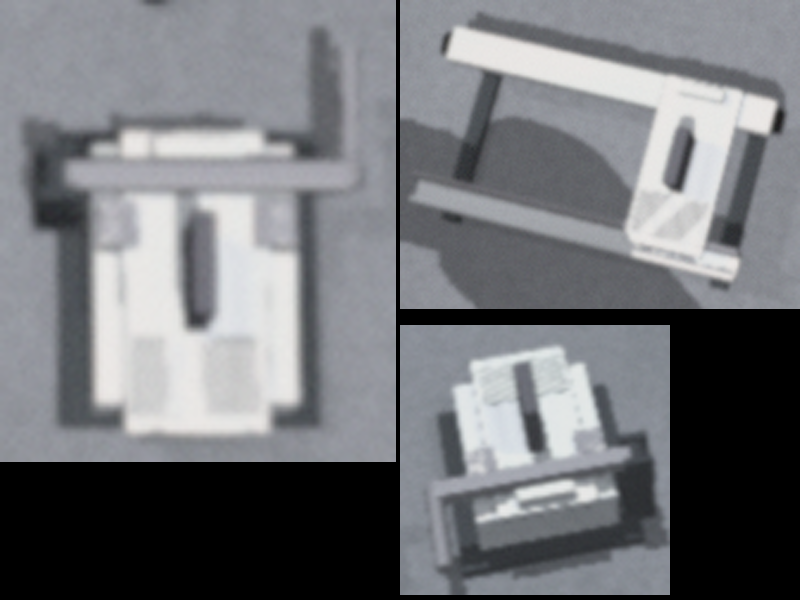

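```bash
python3 - <<'E'
from h import *
A=lambda u,v,z: at('top0',360+u/4.4,150+v/4.4,z)
B=lambda u,v,z: at('top0',132+(u-400)/2.38,160+v/2.38,z)
P=lambda n,p:print(n,(p*1000).round(0))
for n,u,v,z in [('tip',349,45,.053),('base',350,160,.053),('bar hingeend',70,175,.056),('bar free',358,175,.056),('fin rear',203,212,.091),('fin front',200,327,.091),('plate FL',125,432,.046),('plate FR',270,432,.046),('plate RL',122,130,.046),('plate RR',264,130,.046),('bedFL',94,405,.04),('bedFR',300,405,.04)]: P(n,A(u,v,z))
for n,u,v,z in [('farL far',455,28,.085),('farL near',447,62,.085),('farR far',778,97,.085),('farR near',770,132,.085),('nearL',415,198,.085),('nearR lip',733,270,.07),('pfin rear',688,122,.136),('pfin front',678,190,.136),('pRL',662,75,.091),('pRR',742,92,.091),('pFL',628,232,.091),('pFR',700,258,.091)]: P(n,B(u,v,z))
E
```

```text
tip [ 656. -249.   53.]
base [ 598. -248.   53.]
bar hingeend [ 588. -111.   56.]
bar free [ 590. -251.   56.]
fin rear [ 562. -172.   91.]
fin front [ 507. -170.   91.]
plate FL [ 464. -138.   46.]
plate FR [ 465. -208.   46.]
plate RL [ 613. -137.   46.]
plate RR [ 614. -207.   46.]
bedFL [ 478. -124.   40.]
bedFR [ 479. -224.   40.]
farL far [616. 360.  85.]
farL near [585. 365.  85.]
farR far [555.  67.  85.]
farR near [524.  73.  85.]
nearL [461. 386.  85.]
nearR lip [404. 103.  70.]
pfin rear [521. 137. 136.]
pfin front [463. 143. 136.]
pRL [572. 168.  91.]
pRR [558.  98.  91.]
pFL [433. 192.  91.]
pFR [412. 129.  91.]
```

Measurements agree with the given sizes: the press is at (538,-172) mm with yaw ≈0, the handle grip at (636,-249) and the hinge at y≈-106. The rail origin is (511,228) with yaw ≈-11.8°. Next I'll move above the handle.

Emit:
drive_tool(steps=[85,15.8,-33,0,0.9,85,15.8,-33,0,0.9,85,15.8,-33,0,0.9,85,15.8,-33,0,0.9,85,15.8,-33,0,0.9])

```text
clock: 0.57
position: [0.3215, 0.4094, 0.2452]
tool_rot: [-1.571, 0.0, 1.252]
force: [0.9, 0.8, -0.1]
grip_width: 0.0849
```

Emit:
drive_tool(steps=[85,15.8,-33,0,0.9,85,15.8,-33,0,0.9,85,15.8,-33,0,0.9,85,15.8,-33,0,0.9,85,15.8,-33,0,0.9])

```text
clock: 0.98
position: [0.4005, 0.2444, 0.2454]
tool_rot: [-1.571, -0.0, 1.331]
force: [2.2, 0.4, 0.2]
grip_width: 0.0843
```

Emit:
drive_tool(steps=[85,15.8,-33,0,0.9,85,15.8,-33,0,0.9,85,15.8,-33,0,0.9,85,15.8,-33,0,0.9,85,15.8,-33,0,0.9])

```text
clock: 1.4
position: [0.4795, 0.0794, 0.2454]
tool_rot: [-1.571, -0.0, 1.409]
force: [1.0, 1.2, 0.2]
grip_width: 0.085
```

Emit:
drive_tool(steps=[85,15.8,-33,0,0.9,85,15.8,-33,0,0.9,85,15.8,-33,0,0.9,85,15.8,-33,0,0.9,85,15.8,-33,0,0.9])

```text
clock: 1.82
position: [0.5585, -0.0856, 0.2452]
tool_rot: [-1.571, 0.0, 1.488]
force: [1.0, 0.8, 0.0]
grip_width: 0.0853
```

Emit:
drive_tool(steps=[85,15.8,-33,0,0.9,85,15.8,-33,0,0.9,85,15.8,-33,0,0.9,85,15.8,-33,0,0.9,85,0,0,0,0])

```text
clock: 2.23
position: [0.6219, -0.223, 0.2445]
tool_rot: [-1.571, 0.003, 1.545]
force: [-0.3, -0.7, 0.7]
grip_width: 0.0853
```

```bash
python3 - <<'E'
from h import *
f=snap('wrist','w1'); s=monitor.observe(); print(s['position'],s['tool_rot'],s['qpos'].round(2),f['xyz'],f['orientation'])
E
```

```text
[ 0.62123882 -0.2196216   0.24431666] [-1.56981625e+00  1.32550831e-03  1.54587444e+00] [ 0.16  0.58  0.14  1.51 -0.09  1.06  1.87] [ 0.55140403 -0.22037791  0.37268428] [2.85884813e+00 1.91074557e-03 1.54595663e+00]
```

View pics/w1.png

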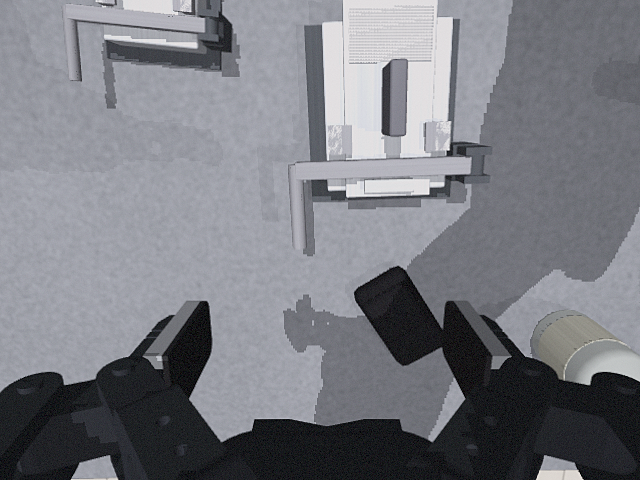

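```bash
python3 - <<'E'
from h import *
for n,u,v,z in [('tip',299,249,.053),('base',296,168,.053),('barfree',292,163,.06),('hinge end',489,155,.06),('finrear',395,133,.091),('finfront',399,60,.091),('plateRL?',430,192,.046),('plateRR',328,190,.046),('mouse L',357,292,.03),('mouse low',405,364,.02),('mouse top',398,268,.03)]: print(n,(at('w1',u,v,z)*1000).round(0))
E
```

```text
tip [ 655. -247.   53.]
base [ 587. -246.   53.]
barfree [ 582. -249.   60.]
hinge end [580. -95.  60.]
finrear [ 560. -174.   91.]
finfront [ 514. -172.   91.]
plateRL? [ 610. -136.   46.]
plateRR [ 606. -221.   46.]
mouse L [ 707. -196.   30.]
mouse low [ 793. -146.   20.]
mouse top [ 684. -158.   30.]
```

Emit:
drive_tool(steps=[50,5,-10,-20,0.7,50,5,-10,-35,0.7,50,4,-10,-35,0,50,0,0,-35,0,50,0,0,-15,0])

```text
clock: 2.7
position: [0.6333, -0.2447, 0.1005]
tool_rot: [-1.566, -0.002, 1.574]
force: [-0.3, -0.7, -0.6]
grip_width: 0.05
```

```bash
python3 - <<'E'
from h import *
f=snap('wrist','w2'); s=monitor.observe(); print(s['position'],s['tool_rot'],s['grip_width'])
E
```

```text
[ 0.63272414 -0.24411379  0.09925066] [-1.56383935 -0.00262021  1.57481006] 0.05001723650126847
```

View pics/w2.png

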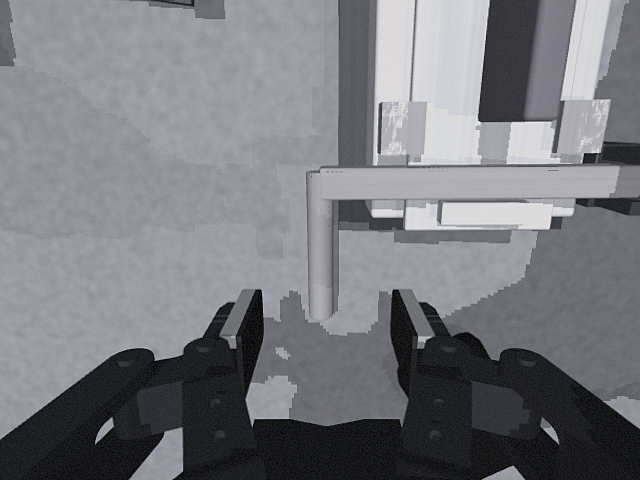

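```bash
python3 - <<'E'
from h import *
for n,u,v,z in [('tip',321,316,.053),('rodbase',314,190,.053),('bar free end',308,172,.06),('finR',500,122,.091),('finL',540,120,.091)]: print(n,(at('w2',u,v,z)*1000).round(0))
E
```

```text
tip [ 655. -247.   53.]
rodbase [ 592. -250.   53.]
bar free end [ 583. -252.   60.]
finR [ 563. -186.   91.]
finL [ 562. -173.   91.]
```

Emit:
drive_tool(grip_force=25, steps=[50,0,-2,-25,0,50,0,0,-26,0,0,0,0,0,0,0,0,0,0,0,0,0,0,0,0])

```text
clock: 3.17
position: [0.6361, -0.2477, 0.0562]
tool_rot: [-1.572, 0.0, 1.575]
force: [0.1, 1.0, -0.1]
grip_width: 0.0146
```

Emit:
drive_tool(grip_force=25, steps=[30,0,0,0,0,30,0,0,-6,0,30,0,0,0,0,0,0,0,0,0,0,0,0,0,0])

```text
clock: 3.58
position: [0.6354, -0.2476, 0.0485]
tool_rot: [-1.571, -0.0, 1.574]
force: [-0.0, -0.9, -0.4]
grip_width: 0.0111
```

Emit:
drive_tool(steps=[0,0,0,0,0,0,0,0,0,0,0,0,0,0,0,0,0,0,0,0,0,0,0,0,0])

```text
clock: 4.0
position: [0.6354, -0.2476, 0.0483]
tool_rot: [-1.571, -0.0, 1.575]
force: [-0.5, 2.5, 1.4]
grip_width: 0.011
```

Emit:
drive_tool(steps=[0,0,1.4,20,0,0,0,4.2,19.5,0,0,0,6.8,18.8,0,0,0,9.4,17.7,0,0,0,11.8,16.1,0])

```text
clock: 4.42
position: [0.6349, -0.2158, 0.1415]
tool_rot: [-1.571, 0.002, 1.573]
force: [-1.6, -4.8, -0.6]
grip_width: 0.0108
```

Emit:
drive_tool(steps=[0,0,14,14.4,0,0,0,15.8,12.3,0,0,0,17.3,9.9,0,0,0,18.6,7.4,0,0,0,19.4,4.8,0])

```text
clock: 4.83
position: [0.6348, -0.1311, 0.191]
tool_rot: [-1.571, 0.003, 1.572]
force: [-8.6, -5.2, 10.0]
grip_width: 0.0111
```

Emit:
drive_tool(steps=[0,0,14.2,1.7,0,0,0,14.3,0.3,0,0,0,14.2,-1.1,0,0,0,14.1,-2.5,0,0,0,13.7,-4,0])

```text
clock: 5.25
position: [0.6345, -0.0589, 0.1838]
tool_rot: [-1.569, 0.001, 1.574]
force: [-5.2, -0.8, 5.1]
grip_width: 0.0111
```

Emit:
drive_tool(steps=[0,0,4,-1.5,0,0,0,0,0,0,0,0,0,0,0,0,0,0,0,0,0,0,0,0,0])

```text
clock: 5.67
position: [0.6347, -0.0581, 0.1835]
tool_rot: [-1.571, 0.004, 1.572]
force: [-12.4, -12.4, 21.1]
grip_width: 0.011
```

Emit:
drive_tool(steps=[40,0,-2,0,0,40,0,0,0,0,40,0,0,20,0,60,0,0,35,0,85,-18,-18,20,0])

```text
clock: 6.08
position: [0.6197, -0.071, 0.259]
tool_rot: [-1.573, -0.002, 1.579]
force: [1.4, -0.2, 0.8]
grip_width: 0.0627
```

Emit:
drive_tool(steps=[85,-20,-24,0,0,85,-20,-24,0,0,85,-20,-24,0,0,85,-20,-24,0,0,85,0,0,-25,0])

```text
clock: 6.5
position: [0.5356, -0.1764, 0.2358]
tool_rot: [-1.576, 0.003, 1.568]
force: [1.5, -0.6, 0.4]
grip_width: 0.0851
```

```bash
python3 - <<'E'
from h import *
f=snap('wrist','w3'); s=monitor.observe(); print(s['position'],s['tool_rot'],s['grip_width'],s['force'])
g=snap('scene','s3')
m=np.zeros((480,800,3),np.uint8); m[:,:490]=cv2.resize(f['frame'][:,:,::-1],None,fx=.766,fy=1)[:480,:490]
m=np.hstack([cv2.resize(f['frame'][:,:,::-1],(480,360)),cv2.resize(g['frame'][215:335,205:311,::-1],(318,360),interpolation=cv2.INTER_CUBIC)]); cv2.imwrite('pics/m3.png',m)
E
```

```text
[ 0.53504206 -0.17303298  0.22926056] [-1.56950118e+00  5.71875524e-04  1.57037947e+00] 0.08478140694059255 [-1.78989636  1.05258619 -6.88769045]
```

View pics/m3.png

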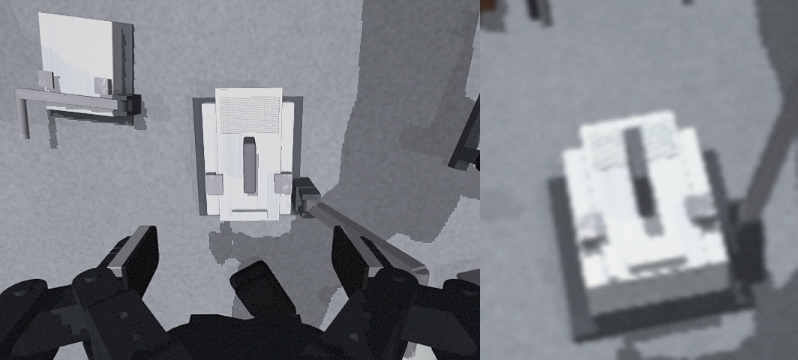

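```bash
python3 - <<'E'
from h import *
for n,u,v,z in [('plFL',282,88,.046),('plFR',216,88,.046),('plRL',282,220,.046),('plRR',216,220,.046),('finfront',249.5,138,.091),('finrear',249.5,194,.091),('fin rear bot',249.5,194,.046)]: print(n,(at('w3',u/.75,v/.75,z)*1000).round(0))
g=cv2.imread('pics/w3.png')[170:270,300:360]; cv2.imwrite('pics/c.png',g)
gg=cv2.cvtColor(g,cv2.COLOR_BGR2GRAY); print(gg[25:80:6,10:54:3])
E
```

```text
plFL [ 463. -138.   46.]
plFR [ 463. -206.   46.]
plRL [ 611. -133.   46.]
plRR [ 611. -210.   46.]
finfront [ 508. -172.   91.]
finrear [ 563. -172.   91.]
fin rear bot [ 579. -171.   46.]
[[211 213 220 207 211 100 126 124 128 129  81 221 219 219 216]
 [210 211 217 209 212 102 130 130 125 128  85 223 219 220 214]
 [212 213 216 208 212 109 128 131 129 126  86 164 221 219 213]
 [209 212 216 207 209 104 129 129 128 129  81 167 220 218 215]
 [208 213 213 208 213 102 130 127 124 125  86 165 219 219 214]
 [208 211 217 208 209 103 130 127 122 129  81 160 220 219 215]
 [210 209 214 209 215 103 128 128 127 127  78 156 220 219 214]
 [217 216 218 213 216  98 126 128 126 127  78 155 219 219 216]
 [217 217 220 218 221  98 125 128 124 128  81 156 219 219 217]
 [218 218 219 216 220  92 125 126 126 124  83 154 220 219 217]]
```

Emit:
drive_tool(grip_force=60, steps=[60,1,0.5,-40,0,60,1,0.5,-40,0,45,0,0,-40,0,40,0,0,-28,0,40,0,0,0,0])

```text
clock: 7.02
position: [0.5376, -0.1677, 0.0797]
tool_rot: [-1.564, -0.002, 1.576]
force: [-0.6, 0.6, -0.4]
grip_width: 0.0396
```

Emit:
drive_tool(steps=[40,0,0,-5,0,40,0,0,0,0,40,0,0,0,0,40,0,0,0,0,40,0,0,0,0])

```text
clock: 7.43
position: [0.5401, -0.1697, 0.0805]
tool_rot: [-1.573, 0.0, 1.574]
force: [-0.1, -0.5, -0.4]
grip_width: 0.0399
```

Emit:
drive_tool(steps=[40,-1,-1,-6,0,40,-1,-1,-5,0,40,0,0,0,0,40,0,0,0,0,40,0,0,0,0])

```text
clock: 7.85
position: [0.5373, -0.1717, 0.068]
tool_rot: [-1.571, -0.0, 1.574]
force: [0.1, 0.9, -1.4]
grip_width: 0.0399
```

```bash
python3 - <<'E'
from h import *
s=monitor.observe(); print({k:np.round(v,4) for k,v in s.items()})
E
```

```text
{'clock': np.float64(7.85), 'qpos': array([ 0.1285,  0.6798,  0.1065,  1.8923, -0.123 ,  0.5759,  1.8891]), 'qd': array([-0.0011, -0.0031, -0.0012, -0.0016,  0.001 ,  0.0036, -0.0014]), 'joint_efforts': array([ 1.39500e-01, -9.23893e+01,  6.23080e+00, -2.32372e+01,
        1.37000e-02, -1.33000e-02,  8.10000e-03]), 'position': array([ 0.5373, -0.1717,  0.068 ]), 'tool_rot': array([-1.5706, -0.    ,  1.5743]), 'force': array([ 0.1188,  0.9182, -1.4258]), 'moment': array([ 0.0368, -0.0376,  0.0354]), 'grip_width': np.float64(0.0399)}
```

Emit:
drive_tool(grip_force=70, steps=[0,0,0,0,0,0,0,0,0,0,0,0,0,0,0,0,0,0,0,0,0,0,0,0,0])

```text
clock: 8.27
position: [0.5375, -0.1717, 0.0683]
tool_rot: [-1.571, 0.0, 1.574]
force: [-1.6, 0.4, 4.8]
grip_width: 0.0111
```

Emit:
drive_tool(steps=[0,-3,0,0,0,0,-6,0,0,0,0,-8,0,0,0,0,-8,0,0,0,0,-8,0,0,0])

```text
clock: 8.68
position: [0.5038, -0.1717, 0.0683]
tool_rot: [-1.572, 0.0, 1.574]
force: [3.7, 0.9, 4.7]
grip_width: 0.0115
```

Sliding freely. Continue to about 80 mm.

Emit:
drive_tool(steps=[0,-10,0,0,0,0,-10,0,0,0,0,-10,0,0,0,0,-10,0,0,0,0,-8,0,0,0])

```text
clock: 9.1
position: [0.4551, -0.1717, 0.0682]
tool_rot: [-1.571, 0.0, 1.574]
force: [3.5, -0.6, 2.9]
grip_width: 0.0112
```

Emit:
drive_tool(steps=[0,0,0,0,0,0,0,0,8,0,0,0,0,15,0,0,0,0,25,0,0,0,0,30,0])

```text
clock: 9.52
position: [0.4544, -0.1713, 0.1459]
tool_rot: [-1.566, -0.001, 1.574]
force: [0.6, 0.4, -2.7]
grip_width: 0.0111
```

Emit:
drive_tool(steps=[0,0,5,28,0,0,2,15,28,-0.6,0,4,25,28,-0.8,0,4,30,0,-0.8,0,5,30,0,-0.8])

```text
clock: 9.93
position: [0.4709, -0.0659, 0.2315]
tool_rot: [-1.572, -0.0, 1.52]
force: [0.8, 0.2, -4.5]
grip_width: 0.011
```

Emit:
drive_tool(steps=[0,5,34,0,-0.9,0,5,34,0,-0.9,0,5,34,0,-0.9,0,5,34,0,-0.9,0,5,34,0,-0.9])

```text
clock: 10.35
position: [0.4953, 0.1047, 0.2299]
tool_rot: [-1.569, 0.001, 1.443]
force: [1.0, -0.2, -2.9]
grip_width: 0.0113
```

Emit:
drive_tool(steps=[0,5,34,0,-0.9,0,5,34,0,-0.9,0,5,34,0,-0.9,0,6,34,0,-0.9,0,6,25,0,-0.7])

```text
clock: 10.77
position: [0.5221, 0.267, 0.2297]
tool_rot: [-1.569, 0.001, 1.37]
force: [0.3, -0.3, -3.5]
grip_width: 0.0111
```

Emit:
drive_tool(steps=[0,3,13,0,0,0,2,0,-10,0,0,0,0,-20,0,0,0,0,-20,0,0,0,0,0,0])

```text
clock: 11.18
position: [0.5264, 0.275, 0.1764]
tool_rot: [-1.566, 0.005, 1.368]
force: [-0.5, 0.1, -3.0]
grip_width: 0.0112
```

```bash
python3 - <<'E'
from h import *
f=snap('wrist','w4'); s=monitor.observe(); print(s['position'],s['tool_rot'],s['grip_width'],s['force'])
E
```

```text
[0.52717487 0.27546417 0.17841428] [-1.56779147  0.00366084  1.36768853] 0.011094654545072767 [ 0.67585879 -0.53180199 -1.32135232]
```

View pics/w4.png

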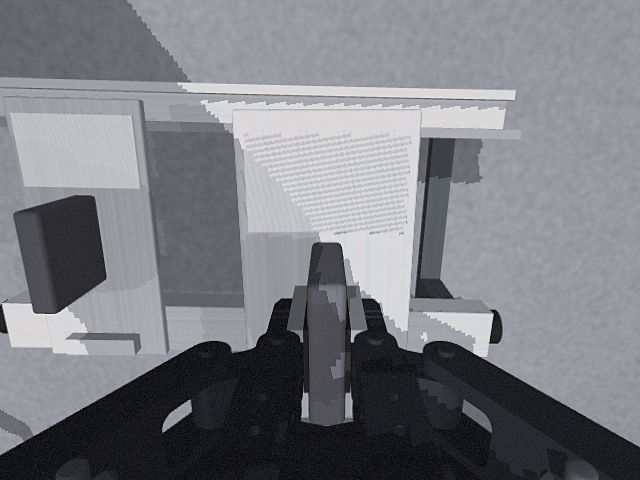

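```bash
python3 - <<'E'
from h import *
g=cv2.cvtColor(cv2.imread('pics/w4.png'),cv2.COLOR_BGR2GRAY)
for u in (30,60,190,215,440,460,490): print(u,[(v,int(g[v-1,u]),int(g[v+1,u])) for v in range(65,160) if abs(int(g[v+1,u])-int(g[v-1,u]))>14])
yaw=-11.8*np.pi/180; O=np.array([.511,.2285,0]); Rz=R.from_euler('z',yaw)
def rl(p): return (Rz.inv().apply(p-O)*1000).round(1)
s=dict(plateFL=(420,110),plateFR=(235,109))
for k,v in s.items(): p=at('w4',*v,.135+.019+.0-.004); print(k,(p*1000).round(1),rl(p))
for n,P in dict(wall_in=(-80,71),lip_in=(-64,85),lip_out=(-59,85)).items():
  for y in (150,100,20,): print(n,y,proj('w4',Rz.apply([P[0]/1e3,y/1e3,P[1]/1e3])+O).round(1))
E
```

```text
30 [(77, 101, 153), (78, 114, 163), (87, 162, 90), (89, 90, 168), (96, 165, 133), (98, 133, 161), (112, 155, 183), (113, 152, 193)]
60 [(78, 100, 165), (79, 98, 163), (87, 162, 138), (88, 163, 111), (89, 138, 163), (90, 111, 165), (96, 163, 136), (97, 165, 141), (98, 136, 160), (99, 141, 162), (113, 158, 188), (114, 172, 198)]
190 [(78, 161, 137), (79, 161, 138), (80, 137, 98), (82, 98, 229), (83, 143, 217), (91, 217, 112), (92, 224, 113), (93, 112, 174), (94, 113, 172), (95, 174, 159), (105, 165, 146), (106, 169, 153), (121, 155, 101), (122, 159, 111), (131, 113, 95), (132, 112, 93)]
215 [(82, 153, 174), (83, 150, 223), (84, 174, 218), (91, 216, 231), (92, 221, 91), (93, 231, 156), (94, 91, 171), (101, 159, 224), (102, 155, 221), (116, 222, 184), (117, 226, 154), (118, 184, 151), (122, 158, 120), (123, 152, 112), (132, 115, 100)]
440 [(87, 150, 170), (88, 148, 229), (89, 170, 218), (96, 216, 231), (97, 220, 127), (98, 231, 133), (99, 127, 175), (100, 133, 175), (104, 168, 194), (105, 162, 195), (108, 188, 220), (109, 187, 215), (126, 219, 191), (127, 222, 170), (128, 191, 171), (137, 181, 84), (138, 161, 58), (139, 84, 62)]
460 [(88, 148, 211), (89, 155, 220), (97, 218, 201), (98, 223, 83), (99, 201, 176), (100, 83, 174), (105, 165, 202), (106, 164, 199), (108, 199, 221), (109, 196, 218), (127, 220, 169), (128, 225, 171), (137, 178, 116), (138, 180, 98)]
490 [(88, 150, 167), (89, 144, 225), (90, 167, 218), (98, 218, 157), (99, 219, 118), (100, 157, 177), (101, 118, 173), (107, 166, 225), (108, 171, 216), (128, 220, 149), (129, 214, 172), (130, 149, 174), (138, 177, 153), (139, 171, 153)]
plateFL [460.3 324.8 150. ] [-69.4  83.9 150. ]
plateFR [446. 257. 150.] [-69.5  14.7 150. ]
wall_in 150 [508.6  94.7]
wall_in 100 [418.6  94.6]
wall_in 20 [275.5  94.1]
lip_in 150 [516.1 124.6]
lip_in 100 [422.2 124.5]
lip_in 20 [273.1 124. ]
lip_out 150 [514.8 134.3]
lip_out 100 [421.6 134.2]
lip_out 20 [273.4 133.6]
```

```bash
python3 - <<'E'
from h import *
from scipy.optimize import least_squares
obs=[(-64,85,u,v) for u,v in [(190,121.5),(215,122.5),(440,127),(460,127.5),(490,129)]]+[(-59,85,u,v) for u,v in [(190,131.5),(215,132),(440,138),(460,137.5),(490,138.5)]]+[(-80,71,u,v) for u,v in [(190,91.5),(215,92.5),(440,97.5),(460,98),(490,99)]]
def res(p,full=False):
    yaw,ox=p; Rz=R.from_euler('z',yaw); r=[]
    O=np.array([.511,.2285,0])+Rz.apply([ox,0,0])
    for X,Z,u,v in obs: r.append(Rz.inv().apply(at('w4',u,v,Z/1e3)-O)[0]*1000-X)
    return r
s=least_squares(res,[-.206,0]); print(np.degrees(s.x[0]),s.x[1]*1000,np.round(s.fun,1))
Rz=R.from_euler('z',s.x[0]); O=np.array([.511,.2285,0])+Rz.apply([s.x[1],0,0])
for n,u,v,z in [('FL',420,110,.156),('FR',235,109,.156),('lip end',520,134,.085),('farR end',490,300,.085),('parkedRearR',165,353,.091),('parkedFront',140,99,.091)]: p=at('w4',u,v,z); print(n,(p*1000).round(1),(Rz.inv().apply(p-O)*1000).round(1))
P=np.array([.5272,.2755,.178]); print('tcp rail',(Rz.inv().apply(P-O)*1000).round(1), O)
E
```

```text
-12.870657075234543 -0.4646186773917498 [-0.1  0.1 -0.3 -0.3  0.2  0.1  0.   0.4 -0.1  0.1 -0.1  0.1 -0.1 -0.1
  0.1]
FL [460.2 323.4 156. ] [-70.2  81.2 156. ]
FR [446.5 258.3 156. ] [-69.1  14.7 156. ]
lip end [484.3 390.1  85. ] [-61.5 151.6  85. ]
farR end [578.8 365.8  85. ] [ 36.  148.9  85. ]
parkedRearR [571.4 164.5  91. ] [ 73.6 -49.   91. ]
parkedFront [427.1 198.   91. ] [-74.5 -48.4  91. ]
tcp rail [  5.8  49.4 178. ] [0.51054705 0.22860349 0.        ]
```

Emit:
drive_tool(steps=[0,-2,0.4,0,-0.5,0,-2,0.4,0,-0.55,0,-1.5,0.5,-10,0,0,0,0,-10,0,0,0,0,0,0])

```text
clock: 11.65
position: [0.5219, 0.2784, 0.1582]
tool_rot: [-1.569, 0.002, 1.351]
force: [-0.2, -0.6, -3.5]
grip_width: 0.0115
```

Emit:
drive_tool(steps=[0,0,0,0,0,0,0,0,0,0,0,0,0,0,0,0,0,0,0,0,0,0,0,0,0])

```text
clock: 12.07
position: [0.523, 0.2787, 0.1603]
tool_rot: [-1.571, -0.0, 1.35]
force: [-0.3, 0.7, -2.3]
grip_width: 0.0111
```

```bash
python3 - <<'E'
from h import *
s=monitor.observe(); Rz=R.from_euler('z',-12.87,degrees=True); print(s['position'],np.degrees(s['tool_rot']),s['force'],(Rz.inv().apply(s['position']-np.array([.5105,.2286,0]))*1000).round(1))
E
```

```text
[0.52295277 0.27873127 0.1603195 ] [-9.00154542e+01 -1.32525118e-02  7.73560686e+01] [-0.28239575  0.65041898 -2.2571712 ] [  1.   51.6 160.3]
```

Emit:
drive_tool(steps=[0,-1,0.2,-8,0,0,0,0,-9,0,0,0,0,-9,0,0,0,0,-8,0,0,0,0,0,0])

```text
clock: 12.48
position: [0.521, 0.2784, 0.1239]
tool_rot: [-1.569, 0.002, 1.35]
force: [-0.3, -0.0, -3.0]
grip_width: 0.0109
```

Emit:
drive_tool(steps=[0,0,0,0,0,0,0,0,-2,0,0,0,0,-2,0,0,0,0,0,0,0,0,0,0,0])

```text
clock: 12.9
position: [0.5219, 0.2789, 0.1222]
tool_rot: [-1.571, -0.0, 1.35]
force: [-0.7, -0.3, -1.4]
grip_width: 0.0114
```

Emit:
drive_tool(steps=[0,0,0,-2,0,0,0,0,-2,0,0,0,0,-2,0,0,0,0,0,0,0,0,0,0,0])

```text
clock: 13.32
position: [0.5218, 0.2788, 0.1159]
tool_rot: [-1.571, 0.0, 1.35]
force: [0.0, 0.6, -2.7]
grip_width: 0.0115
```

Emit:
drive_tool(steps=[0,0,0,-1,0,0,0,0,-1,0,0,0,0,-0.5,0,0,0,0,0,0,0,0,0,0,0])

```text
clock: 13.73
position: [0.5218, 0.2789, 0.1136]
tool_rot: [-1.571, 0.0, 1.35]
force: [0.3, -0.8, -2.0]
grip_width: 0.0113
```

Emit:
drive_tool(steps=[0,0,0,-0.5,0,0,0,0,-0.5,0,0,0,0,-0.5,0,0,0,0,0,0,0,0,0,0,0])

```text
clock: 14.15
position: [0.5219, 0.2789, 0.1133]
tool_rot: [-1.571, -0.0, 1.35]
force: [-8.0, -4.1, 19.9]
grip_width: 0.0111
```

```bash
python3 - <<'E'
from h import *
s=monitor.observe(); print(s['position'],s['force'],s['moment'])
f=snap('scene','s5'); w=snap('wrist','w5')
m=np.hstack([cv2.resize(f['frame'][180:300,350:520,::-1],(510,360),interpolation=cv2.INTER_CUBIC),cv2.resize(w['frame'][60:380,180:440,::-1],(290,360))]); cv2.imwrite('pics/m5.png',m)
E
```

```text
[0.52189489 0.27891881 0.1132741 ] [-7.97938288 -4.07949921 19.85440818] [-0.79298693  1.55312283  0.02969573]
```

View pics/m5.png

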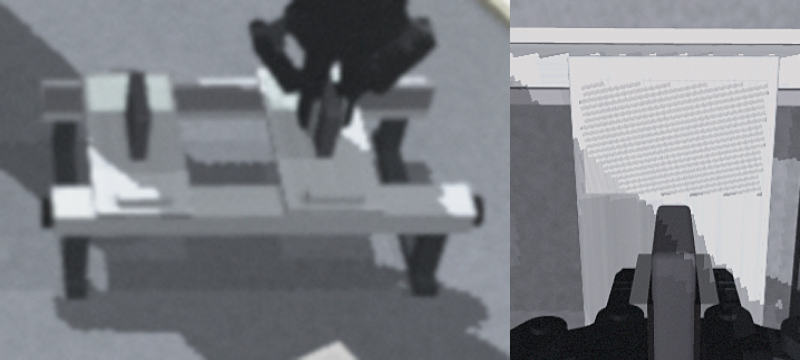

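The arm made contact at TCP z = 113.3 mm, exactly the predicted seated height, and the carrier lies on both rails like the parked one. I'll relieve the pressure, let go and withdraw straight up.

Emit:
drive_tool(steps=[0,0,0,1,0,0,0,0,0,0,25,0,0,0,0,40,0,0,0,0,40,0,0,0,0])

```text
clock: 14.67
position: [0.5219, 0.2789, 0.1131]
tool_rot: [-1.571, -0.0, 1.35]
force: [-0.2, -0.1, -0.5]
grip_width: 0.0401
```

Emit:
drive_tool(steps=[40,0,0,5,0,40,0,0,20,0,40,0,0,35,0,40,0,0,40,0,40,0,0,0,0])

```text
clock: 15.08
position: [0.5243, 0.28, 0.2202]
tool_rot: [-1.577, -0.006, 1.35]
force: [1.2, 0.9, -0.1]
grip_width: 0.0401
```

```bash
python3 - <<'E'
from h import *
s=monitor.observe(); print(s['position'],s['force'],s['grip_width'])
f=snap('scene','s6'); w=snap('wrist','w6'); t=snap('top','t6')
m=np.zeros((600,800,3),np.uint8)
m[:300,:400]=cv2.resize(f['frame'][:,:,::-1],(400,300)); m[:300,400:]=cv2.resize(w['frame'][:,:,::-1],(400,300)); m[300:,:400]=cv2.resize(t['frame'][:,:,::-1],(400,300)); m[300:,400:]=cv2.resize(f['frame'][180:300,350:510,::-1],(400,300),interpolation=cv2.INTER_CUBIC)
cv2.imwrite('pics/m6.png',m)
E
```

```text
[0.52430092 0.28001882 0.22023969] [ 1.18055273  0.85938813 -0.08538223] 0.04009436750890629
```

View pics/m6.png

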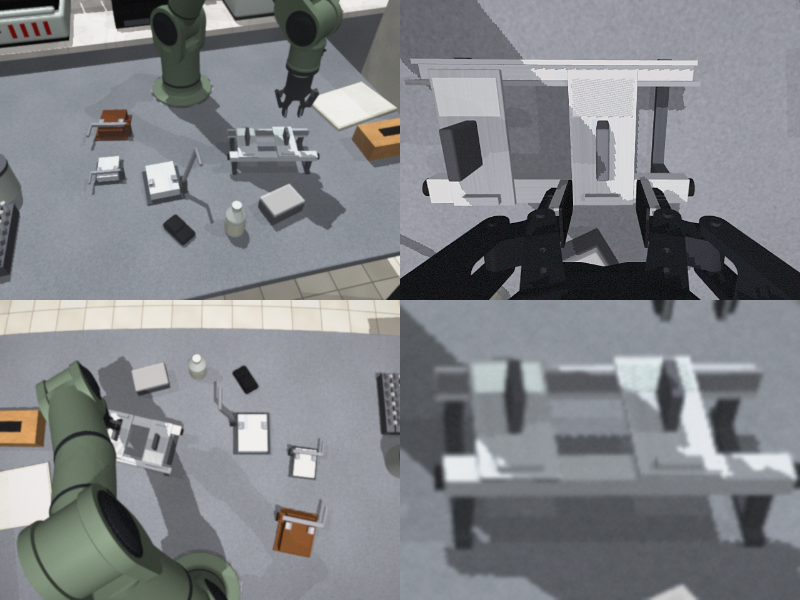

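```bash
python3 - <<'E'
from h import *
g=grab_frame('scene')['frame'].astype(int); a=cv2.imread('pics/s6.png')[:,:,::-1].astype(int)
print('carrier region change',np.abs(g-a)[200:260,400:500].mean())
print(workorder.job_done())
E
```

```text
carrier region change 1.8451666666666666
the job is handed in; nothing more can be done
None
```

The gel plate carrier is hooked on the conveyor's near rail, about 50 mm along it in the free stretch, and lies level on both rails. I handed the job in with the robot clear, at about 15 s of the 67 s allowed.

- **Clamp bar:** I swung it up to its stop, at about 1.9 rad. At the end the measured position stopped following the command and the force rose. The later pictures show the bar leaning outwards and staying there.
- **Sliding out:** I gripped the carrier by its fin and slid it 83 mm flat along the bed, with about 4 N of drag, then lifted it.
- **Placing:** A close look over the rail put its yaw at −12.9°, against −11.8° from the first overhead picture. It also showed the carrier about 5.5 mm too far towards +x, so I corrected both before lowering.
- **Contact:** The carrier touched down at the predicted seated height, TCP z 113.3 mm. I pressed with about 20 N, eased off, opened the fingers and withdrew straight up.
- **Last checks:** The force was near zero after letting go. The carrier lies level, in line with the parked one. The parked carrier, bottle, tip box and mouse look unmoved by eye in the last pictures, but I did not re-measure them. A last picture at hand-in showed nothing moving around the carrier.

No check failed. The only disagreement was the yaw and position difference noted under Placing.

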